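# Flip the toggle under the red guard

### The arm

A 7-joint arm with a two-finger parallel gripper is mounted at the origin on a cart in front of the work surface, level with it; the furniture and walls round the work are solid. World frame = base frame: x ahead of the robot, y to its left, z up, the work surface at z = 0. Lengths are in mm, angles in degrees, forces in N, time in s.
With the tool pointing down it reaches from about 350 to 900 mm from the base axis. Payload 19.9 kg.
Tool frame: the origin (TCP) lies at the very end of the fingers, on their centre line; the grasp point (between the pads) lies 19 mm behind it (r.hold_point_z is the distance from the TCP to the grasp point, in mm); z points along the fingers, y is the line along which they close (so a half turn about z gives the same grasp; the last joint's range is limited). The gripper opens to 94 mm and grips with 3 to 60 N. Pads are 16 mm wide; open, the fingers measure 119 mm over their backs; the gripper's body (75 mm by 177 mm) begins 78 mm behind the grasp point.
Start: joints at [73.31, 23.915, -0.59, 92.452, 0.269, 63.638, -3.037], TCP at [154.501, -605.581, 205.425] pointing down, gripper open.
Joint ranges: [-161.28, 161.28], [-22.2, 115.67], [-73.04, 71.86], [3.21, 147.25], [-68.34, 248.33], [10.77, 114.83], [-161.83, 161.83]. Speed limits (degrees/s): [108.29, 108.29, 136.94, 136.94, 172.46, 172.46, 172.46].

### API

Orientations are given as [roll, pitch, yaw] about the fixed x, y, z axes, in that order (R = Rz(yaw) Ry(pitch) Rx(roll)).
In Python, from station import monitor, grab_frame, ticket, r gives the robot as it stands.
- The arm moves only by the tool jog_arm, never from a script. Its argument "deltas" is a list of rows, each a list of 6 numbers: the shift along the tool's x, y, z in mm, then the turn, a rotation vector about the tool's x, y, z in rad. In form: [[x, y, z, ax, ay, az], ...]. A call has 1 to 8 rows; each row shifts and turns the commanded pose from where the row before left it, along the tool's axes as they then stand; what a row does not reach is not made up. A row lasts 1/8 s, in which the tool goes at most 62.5 mm and 10.7 degrees, less where a joint would pass 70% of its speed; a pose out of reach is approached as far as the arm can. A call is refused whole if a number of a shift passes 62.5 or a number of a turn 0.188, either way. A call with a gripper value outside its range is refused whole. "claw" is the opening in per cent of the stroke, from 0 (shut) to 100 (fully open), set as the call begins (left out, the last holds). The fingers move at their own pace and stop on an object; "newtons" is the grip in N (left out, the last holds). Time passes only in rows, so rows that do not move let the fingers close. It gives the time, the measured TCP pose, the force, the opening and the grip force at its end, in the units of the state.
- monitor.observe(): the state, without advancing time (a new reading comes with each control period).
- grab_frame(name): name is "scene" or "top" or "wrist"; returns a dict with "frame" (480x640x3 uint8, red, green, blue), "fx", "fy", "cx", "cy" (pixels), "dist" ([k1, k2, p1, p2, k3] as OpenCV has them; the pictures are not rectified), "R" (3x3) and "t" (3): a world point X has camera coordinates R X + t. Camera axes: x right, y down, z forward; pixel columns grow to the right and rows downward; lengths in mm; the calibration is good to about 2 mm. A picture is of the moment at which its call begins. There is no depth.
- ticket.job_done(): hands the job in; it is judged then, once.
The state is a dict: "time": time; "joint_pos": joint angles; "joint_vel": joint speeds; "effort": joint torques, N m; "ee_pos": TCP position; "orientation": TCP orientation; "force": force on the tool from outside, world axes, zero at the start; "wrist_torque": the same for the moment, N m; "gripper_width": finger opening in mm; "grip_force": force on a finger pad.
Only numpy, scipy, OpenCV 4.12 (cv2) and the standard library are available. Lean on these libraries where they do the work, as an engineer would, in place of code of your own. Each camera call takes 0.05 s, during which the arm holds its last target. There are 200 camera calls.

### The job

Switch on the box with the red guard: lift the guard with the back of a finger, and while it is up flip the toggle beneath it fully over to the hinge side, then draw back and let the guard drop shut over it. Leave the yellow-guarded switch as it is, and do not pick up, tip or push out of place either box or anything standing around them.

Things in the scene. Friction and masses are not known exactly. Their poses are not given: they have to be found in the camera images.
- red_box: switch box with a red guard: grey body 120 (x) x 84 (y) x 40 high, 0.9 kg, standing loose on four rubber feet. Origin: centre of its underside; x points from the front (open end of the guard) to the hinge side, z up; at yaw 0 the front faces the robot. In this frame, mm: flat top at z = 40; toggle pivot at (6, 0, 40); guard hinge line along y through (36, 0, 48)
- red_guard_lip (a point): middle of the rounded, slippery front lip of the red guard, a bar 8 thick and 64 long along the box's y. The guard is a hood 64 wide: 3 mm roof, side cheeks (58 mm clear between them) and a rear wall at the hinge, open at the front. Closed, the lip is at (-24, 0, 86) in the box frame, 46 above the box top, 71 from the hinge line; it swings up and back over the hinge. A level push of 1 to 2 N on the lip toward the hinge is enough to raise the guard; it slides up the finger
- red_toggle_tip (a point): centre of the 12 mm black ball at the end of the toggle, 34 from its pivot. Off it leans to the front, at (-10, 0, 70) in the box frame; on it leans to the hinge side, at (22, 0, 70). It is stiff (about 1 N at the ball) and stays at whatever angle it is left, so push it to its stop. With the guard pushed up by a finger from the front, that finger can go on and push the toggle, too
- red_guard (a joint): angle of the red guard, rad: 0 closed, 1.4 fully open; a light spring and its weight always close it
- red_toggle (a joint): angle of the toggle under the red guard, rad: 0 off (leaning to the front), 0.5 upright, 1.0 on (leaning to the hinge side); stays where it is left
- yellow_box: switch box with a yellow guard: grey body 120 (x) x 84 (y) x 40 high, 0.9 kg, standing loose on four rubber feet. Origin: centre of its underside; x points from the front (open end of the guard) to the hinge side, z up; at yaw 0 the front faces the robot. In this frame, mm: flat top at z = 40; toggle pivot at (6, 0, 40); guard hinge line along y through (36, 0, 48); same as the red one, to be left alone
- yellow_guard (a joint): angle of the yellow guard, rad: 0 closed
- yellow_toggle (a joint): angle of the toggle under the yellow guard, rad: 0 off, 1 on
- weighing: small glass weighing bottle with lid, 42 diameter, 62 high, loose, bystander; origin at the centre of its underside
- reagent: glass reagent bottle with bluish contents, 58 diameter, 114 high, loose, bystander; origin at the centre of its underside
- pellets: white plastic bottle with blue cap, 61 diameter, 125 high, loose, bystander; origin at the centre of its underside
- petri_dish: glass petri dish, 68 diameter, 14 high, loose, bystander; origin at the centre of its underside
Not all that is in view belongs to the job. What is shaped like the red_box but pink or purple is not meant.

How it is judged (in metres and radians):
On the way, in this order (a step that is already met when the one before it is completed fails the run):
1. the red guard is lifted by the fingers, the toggle still off (contact force between the fingers and red_box above 0.1 N and value of joint red_guard above 0.2 rad and value of joint red_toggle below 0.5 rad), for 0.05 s.
2. the toggle is flipped on while the guard is up (value of joint red_toggle above 0.8 rad and value of joint red_guard above 0.2 rad), for 0.05 s.
At the end, for the whole second after the job is handed in: The toggle under the red guard is on (over 0.8 rad) and the red guard shut (under 0.08 rad); the yellow guard is shut and its toggle off; both boxes are at rest and they and the four bystanders are within 30 mm of where they started (value of joint red_toggle above 0.8 rad and value of joint each of red_guard, yellow_guard below 0.08 rad and value of joint yellow_toggle below 0.2 rad and linear speed of red_box below 0.02 m/s and distance of each of red_box, yellow_box, weighing, reagent, pellets, petri_dish from where it was at the start of the episode below 0.03 m); the robot touches nothing.
It fails at once if the yellow guard is lifted (over 0.3 rad) or its toggle moved past the middle (value of joint yellow_guard above 0.3 rad or value of joint yellow_toggle above 0.5 rad).
It fails at once if a box is pushed more than 30 mm, lifted more than 12 mm or tipped more than 0.2 rad (distance of any of red_box, yellow_box from where it was at the start of the episode above 0.03 m or height (world z) of any of red_box, yellow_box above 0.012 m or angle between any of red_box, yellow_box's own z axis and vertical above 0.2 rad).
It fails at once if a bystander is moved more than 30 mm, lifted more than 12 mm or tipped more than 0.4 rad (distance of any of weighing, reagent, pellets, petri_dish from where it was at the start of the episode above 0.03 m or height (world z) of any of weighing, reagent, pellets, petri_dish above 0.012 m or angle between any of weighing, reagent, pellets, petri_dish's own z axis and vertical above 0.4 rad).
It also fails if it takes over 38 s, if anything falls off the work surface, if the arm or the gripper's body presses on something with over 40 N, if the wrist force passes 120 N, or if a joint passes its speed limit or range.

## Working session

There is one attempt and no reset: what is moved stays moved. The work goes in short steps, Python scripts to look and compute and a tool call to move; the robot and the scene stay as the last step left them, time stands still between calls to the robot, and variables do not carry over. Pictures are saved under pics/ and viewed, at most 10 in all, crops included, and the job is handed in when it is done.

Besides the shell and the picture viewer there is one more tool, called in YAML: its name, and indented under it one key for each argument. jog_arm: Moves the arm, as the interface text tells. Its arguments: {"type":"object","properties":{"deltas":{"type":"array","items":{"type":"array","items":{"type":"number"}}},"claw":{"type":"number"},"newtons":{"type":"number"}},"required":["deltas"]}

```bash
ls; mkdir -p pics
python3 - <<'E'
from station import monitor, grab_frame
import cv2, pickle
d={}
for n in ("scene","top"):
    g=grab_frame(n); d[n]=g
    cv2.imwrite(f"pics/{n}0.png",cv2.cvtColor(g["frame"],cv2.COLOR_RGB2BGR))
    print(n,g["fx"],g["cx"],g["cy"],g["dist"],g["R"],g["t"])
pickle.dump(d,open("f0.pkl","wb"))
print(monitor.observe())
E
```

```text
pics
scene 458.04094601152053 321.56245094691064 241.63895714070927 [0.01680704 0.         0.         0.         0.        ] [[-0.57336319 -0.81928632  0.00495697]
 [-0.5228266   0.36121943 -0.77212231]
 [ 0.6307987  -0.44529815 -0.63545461]] [310.24629768 365.16025214 733.08250169]
top 523.1369623590961 322.11613858472356 242.99475296742256 [-0.09848875  0.          0.          0.          0.        ] [[ 1.78264269e-03 -9.99965193e-01 -8.15073012e-03]
 [-9.80406758e-01 -1.42159108e-04 -1.96983676e-01]
 [ 1.96975661e-01  8.34218240e-03 -9.80372887e-01]] [  -6.50561356  546.84499683 1226.43185656]
{'time': 0.1, 'joint_pos': array([73.3101206 , 23.94535332, -0.58997589, 92.480899  ,  0.2682669 ,
       63.63907532, -3.03635028]), 'joint_vel': array([-0.05521214, -0.09485185, -0.06816115, -0.05953819, -0.11986742,
       -0.0298485 , -0.02648598]), 'effort': array([ 2.01324823e-03, -8.52581835e+01,  6.40198812e-01, -4.26693463e+01,
       -4.87976032e-02,  1.65261322e-02,  1.18993776e-04]), 'ee_pos': array([ 154.40963633, -605.27698016,  204.88850104]), 'orientation': array([-1.79936179e+02,  4.17712560e-03,  1.43121185e+01]), 'force': array([-0.08098837, -0.30871011, -0.00301332]), 'wrist_torque': array([ 0.07271963, -0.08544304,  0.01310135]), 'grip_force': 0.0, 'gripper_width': 94.23340061247082}
```

View pics/scene0.png

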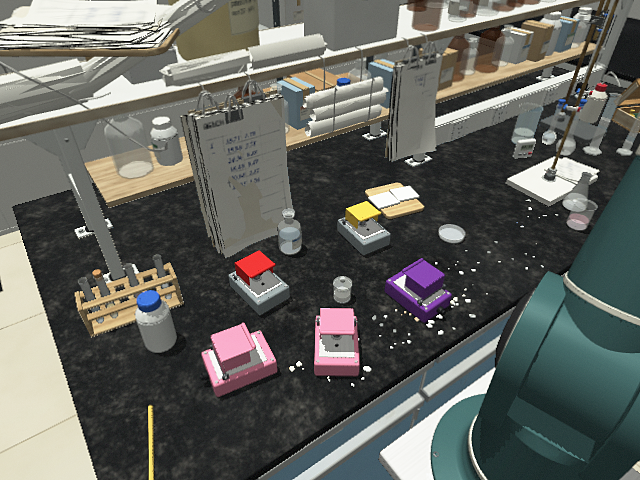

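View pics/top0.png

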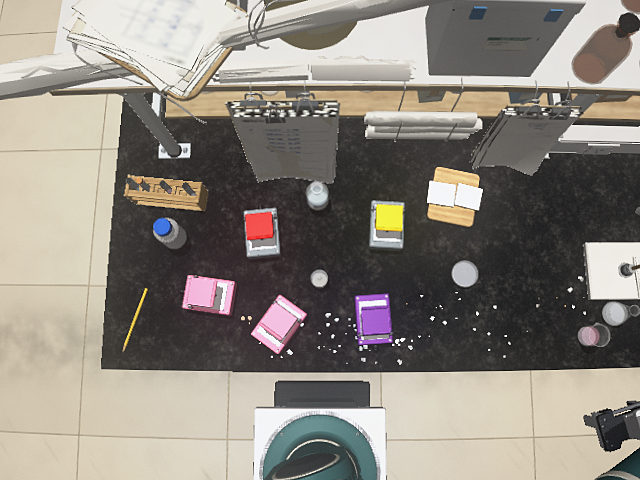

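The top view shows the red-guarded box at about (262,232), with its open front facing the robot (down in the image). The reagent bottle is at (317,194), the yellow box at (387,225), the weighing bottle at (319,278), and clipboards hang behind the red box at (285,140). Next I'll measure the red box.

```bash
cat > h.py <<'E'
import numpy as np, cv2
def K(g): return np.array([[g["fx"],0,g["cx"]],[0,g["fy"],g["cy"]],[0,0,1.]])
def ray(g,px):
    u=cv2.undistortPoints(np.float64(px).reshape(-1,1,2),K(g),np.array(g["dist"])).reshape(-1,2)
    R=np.array(g["R"]);t=np.array(g["t"])
    return -R.T@t, np.c_[u,np.ones(len(u))]@R
def plane(g,px,z):
    c,d=ray(g,px); return c+d*((z-c[2])/d[:,2])[:,None]
def proj(g,X):
    return cv2.projectPoints(np.float64(X).reshape(-1,3),cv2.Rodrigues(np.array(g["R"]))[0],np.float64(g["t"]),K(g),np.array(g["dist"]))[0].reshape(-1,2)
def mask(g,h0,h1,s=150,v=60):
    hsv=cv2.cvtColor(g["frame"],cv2.COLOR_RGB2HSV_FULL)
    H=hsv[...,0].astype(int); m=((H-h0)%256<=(h1-h0)%256)&(hsv[...,1]>s)&(hsv[...,2]>v)
    n,l,st,_=cv2.connectedComponentsWithStats(m.astype(np.uint8)); i=1+st[1:,4].argmax()
    return (l==i).astype(np.uint8),st[i]
E
python3 - <<'E'
from h import *; import pickle
d=pickle.load(open("f0.pkl","rb"))
for n in d:
    g=d[n]
    for nm,a in (("red",(250,6)),("yel",(30,48))):
        m,st=mask(g,*a); c=cv2.findContours(m,0,2)[0][0]
        P=plane(g,c.reshape(-1,2),88)[:,:2]
        print(n,nm,st,cv2.minAreaRect(P.astype(np.float32)),P.min(0),P.max(0))
g=d["top"]
big=cv2.resize(g["frame"][180:290,220:340],None,fx=6,fy=5.4,interpolation=2)
s=d["scene"]["frame"][200:330,200:360]
cv2.imwrite("pics/c1.png",cv2.cvtColor(big,cv2.COLOR_RGB2BGR))
cv2.imwrite("pics/c2.png",cv2.cvtColor(cv2.resize(s,None,fx=4.5,fy=4.5,interpolation=2),cv2.COLOR_RGB2BGR))
E
```

```text
scene red [234 250  42  35 761] ((573.4168701171875, 152.7934112548828), (78.29164123535156, 79.74309539794922), 7.263786792755127) [532.66556561 110.5713796 ] [615.81248001 193.09934316]
scene yel [345 201  37  28 523] ((592.9992065429688, -154.963623046875), (90.32705688476562, 81.81097412109375), 86.36332702636719) [ 551.12270743 -200.36274108] [ 634.21634732 -107.96135469]
top red [245 212  28  28 678] ((582.7708740234375, 145.84213256835938), (63.346641540527344, 64.26173400878906), 5.818729877471924) [549.82040069 113.71580084] [616.48898481 180.30269295]
top yel [375 204  28  27 666] ((603.2793579101562, -166.2827911376953), (63.691287994384766, 63.34688949584961), 85.42420196533203) [ 571.87372608 -199.49021535] [ 636.39912469 -133.06100167]
```

View pics/c1.png

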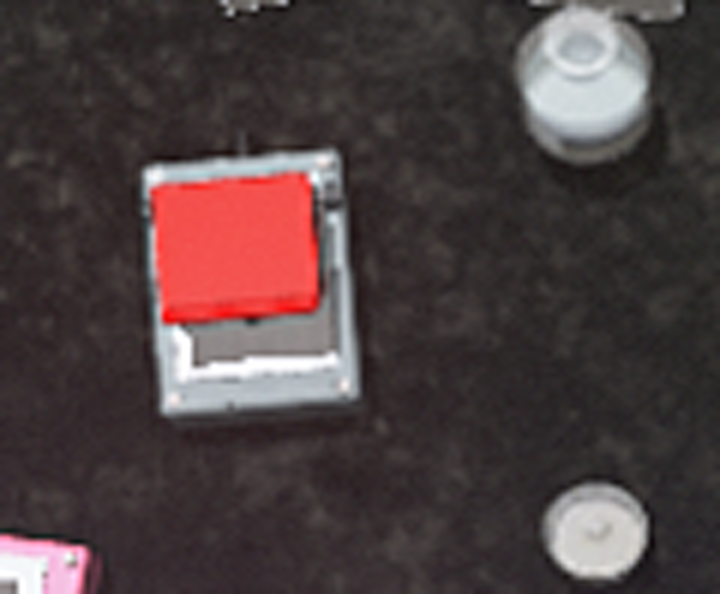

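View pics/c2.png

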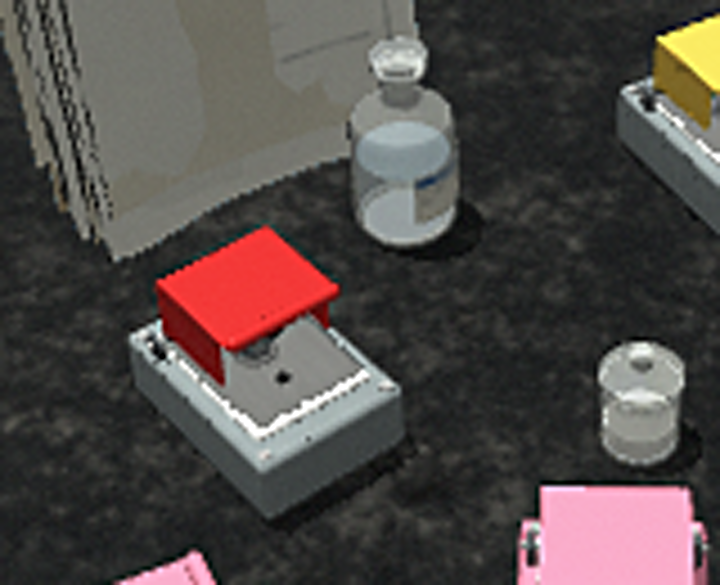

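Top crop: body corners at about (143,163), (340,150), (360,398) and (163,412); red roof front edge from (165,318) to (320,308). The scene crop shows the guard opening facing the robot and the clipboard standing behind the box.

Run:
```python
from h import *; import pickle
d=pickle.load(open("f0.pkl","rb"))
T=d["top"];S=d["scene"]
f=lambda a:np.array(a)/[6,5.4]+[220,180]-[.4,.4]
P=plane(T,f([(143,163),(340,150),(360,398),(163,412)]),40)[:,:2]
print("body",P.round(1),P.mean(0).round(1),[np.linalg.norm(P[i]-P[i-1]).round(1) for i in range(4)])
e=P[0]-P[3]+P[1]-P[2]; print("yaw",np.degrees(np.arctan2(e[1],e[0])))
e=P[0]-P[1]+P[3]-P[2]; print("yaw2",np.degrees(np.arctan2(-e[0],e[1])))
h=lambda a:np.array(a)/4.5+[200,200]-[.4,.4]
Q=plane(S,h([(130,338),(262,462),(402,385)]),40)[:,:2]
print("scene body left-rear,left-front,right-front",Q.round(1))
print("lip scene",plane(S,h([(228,342),(338,290)]),87).round(1))
print("lip top",plane(T,f([(165,318),(320,308)]),86).round(1))
fr=S["frame"];
# bystanders
print("weigh",plane(T,f([(597,528)]),62).round(), "reag bottom",plane(T,f([(583,130)]),20).round(), "reag top",plane(T,f([(583,45)]),114).round())
# clipboard lower edge in scene
print("clip",plane(S,h([(115,258),(350,155)]),0).round(),plane(T,[(258,182),(335,182),(232,110),(338,108)],0).round())
```

```text
body [[635.  192.4]
 [641.1 109.7]
 [523.8  99.1]
 [517.2 180.4]] [579.3 145.4] [np.float64(118.4), np.float64(83.0), np.float64(117.8), np.float64(81.5)]
yaw 5.490720401469526
yaw2 4.41782296305293
scene body left-rear,left-front,right-front [[630.3 190.7]
 [519.9 177.4]
 [525.8  97.5]]
lip scene [[554.  172.   87. ]
 [556.  112.3  87. ]]
lip top [[551.5 173.7  86. ]
 [556.  111.7  86. ]]
weigh [[461.   1.  62.]] reag bottom [[656.   8.  20.]] reag top [[669.   7. 114.]]
clip [[733. 155.   0.]
 [738.   3.   0.]] [[721. 163.   0.]
 [721. -39.   0.]
 [927. 241.   0.]
 [931. -48.   0.]]
```

The box centre is about (578,144) at yaw 5°, so the lip is at about (554,142,86). I'll close the fingers, turn to yaw 5° and swing round in front of the box.

jog_arm:
  deltas:
    - [0, 0, 0, 0, 0, 0.162]
    - [24.5, -41.5, 0, 0, 0, 0]
    - [24.5, -41.5, 0, 0, 0, 0]
    - [24.5, -41.5, 0, 0, 0, 0]
    - [24.5, -41.5, 0, 0, 0, 0]
    - [24.5, -41.5, 0, 0, 0, 0]
    - [24.5, -41.5, 0, 0, 0, 0]
    - [24.5, -41.5, 0, 0, 0, 0]
  claw: 0
  newtons: 10

```text
time: 1.1
ee_pos: [300.2, -299.6, 205.4]
orientation: [-180.0, 0.0, 5.0]
force: [0.7, -0.4, 0.7]
gripper_width: 17.3
grip_force: 0.0
```

jog_arm:
  deltas:
    - [18, -41.5, 0, 0, 0, 0]
    - [18, -41.5, 0, 0, 0, 0]
    - [18, -41.5, 0, 0, 0, 0]
    - [18, -41.5, 0, 0, 0, 0]
    - [18, -41.5, 0, 0, 0, 0]
    - [18, -41.5, 0, 0, 0, 0]
    - [18, -41.5, 0, 0, 0, 0]
    - [0, 0, 0, 0, 0, 0]

```text
time: 2.1
ee_pos: [400.3, 1.8, 205.5]
orientation: [-180.0, -0.0, 5.3]
force: [-0.0, -0.0, -0.5]
gripper_width: 0.8
grip_force: 0.0
```

jog_arm:
  deltas:
    - [28, -31.5, 0, 0, 0, 0]
    - [28, -31.5, 0, 0, 0, 0]
    - [28, -31.5, 0, 0, 0, 0]
    - [28, -31.5, 0, 0, 0, 0]
    - [0, 0, 30, 0, 0, 0]
    - [0, 0, 30, 0, 0, 0]
    - [0, 0, 0, 0, 0, 0]

```text
time: 2.98
ee_pos: [499.3, 133.5, 143.8]
orientation: [180.0, 0.2, 5.0]
force: [-0.0, 0.5, 0.3]
gripper_width: 0.3
grip_force: 0.0
```

Run:
```python
from station import monitor, grab_frame
import cv2, pickle, numpy as np
d={n:grab_frame(n) for n in ("scene","top","wrist")}
pickle.dump(d,open("f1.pkl","wb"))
w=d["wrist"]["frame"]; s=cv2.resize(d["scene"]["frame"][140:340,180:380],(480,480),interpolation=2)
cv2.imwrite("pics/d1.png",cv2.cvtColor(cv2.resize(np.hstack([w,s]),(800,343)),cv2.COLOR_RGB2BGR))
o=monitor.observe();print(o["ee_pos"],o["orientation"],o["joint_pos"])
```

```text
[500.97553139 134.36164006 146.59007471] [ 1.79998925e+02 -6.45989231e-02  5.00634755e+00] [  12.536235     20.81201964  -37.22255228  109.90200076   15.39370403
   54.19440602 -116.97273431]
```

View pics/d1.png

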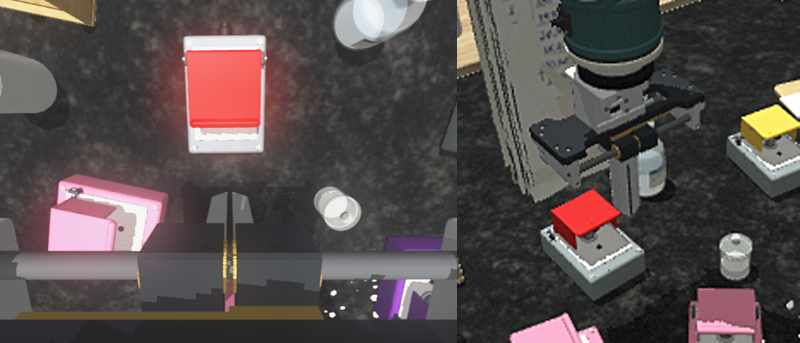

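The wrist view shows the red box straight ahead, well aligned and slightly left of the closed fingers, with the fingers clean. I'll refine the lip position from this close view.

Run:
```python
from h import *; import pickle
d=pickle.load(open("f1.pkl","rb"));g=d["wrist"]
m,st=mask(g,250,6,110,90);print(st)
c=cv2.findContours(m,0,2)[0][0].reshape(-1,2)
P=plane(g,c,87)
print(cv2.minAreaRect(P[:,:2].astype(np.float32)),cv2.boxPoints(cv2.minAreaRect(P[:,:2].astype(np.float32))).round(1))
# body corners in wrist frame px from view (scale 800/1120)
k=1120/800
B=plane(g,np.array([(184,37),(268,37),(264,153),(189,153)])*k,40);print(B.round(1),B.mean(0))
print(-np.array(g["R"]).T@g["t"])
```

```text
[  260    69   107   110 11061]
((582.725341796875, 145.3974609375), (64.5901870727539, 64.17125701904297), 5.643249988555908) [[547.4 174.2]
 [553.7 110.3]
 [618.  116.6]
 [611.7 180.5]]
[[631.9 190.6  40. ]
 [639.3 107.3  40. ]
 [522.7  97.1  40. ]
 [515.3 179.6  40. ]] [577.29461805 143.63734385  40.        ]
[569.537352   139.66602395 326.10507861]
```

jog_arm:
  deltas:
    - [0, -2.5, 21, 0, 0, 0]
    - [0, 0, 21, 0, 0, 0]
    - [0, 0, 21, 0, 0, 0]
    - [0, 0, 20, 0, 0, 0]
    - [5, 0, 0, 0, 0, 0]
    - [10, 0, 0, 0, 0, 0]
    - [0, 0, 0, 0, 0, 0]

```text
time: 4.0
ee_pos: [516.6, 138.5, 63.5]
orientation: [-180.0, -0.1, 5.0]
force: [-0.6, -0.3, 0.0]
gripper_width: 0.6
grip_force: 0.0
```

jog_arm:
  deltas:
    - [6, 0, 0, 0, 0, 0]
    - [6, 0, 0, 0, 0, 0]
    - [5, 0, 0, 0, 0, 0]
    - [5, 0, 0, 0, 0, 0]
    - [4, 0, 0, 0, 0, 0]
    - [3, 0, 0, 0, 0, 0]
    - [0, 0, 0, 0, 0, 0]

```text
time: 4.88
ee_pos: [544.1, 141.0, 62.4]
orientation: [-180.0, 0.0, 5.0]
force: [-0.8, -0.2, -0.1]
gripper_width: 0.3
grip_force: 0.3
```

jog_arm:
  deltas:
    - [3, 0, 0, 0, 0, 0]
    - [3, 0, 0, 0, 0, 0]
    - [3, 0, 0, 0, 0, 0]
    - [2, 0, 0, 0, 0, 0]
    - [2, 0, 0, 0, 0, 0]
    - [0, 0, 0, 0, 0, 0]

```text
time: 5.62
ee_pos: [557.1, 142.2, 62.4]
orientation: [-180.0, -0.0, 5.0]
force: [-1.7, 0.5, 1.0]
gripper_width: 0.5
grip_force: 0.7
```

Run:
```python
from station import monitor, grab_frame
import cv2, numpy as np
a,b=[grab_frame(n)["frame"] for n in ("scene","wrist")]
s=cv2.resize(a[180:320,200:340],(400,400),interpolation=2)
cv2.imwrite("pics/e1.png",cv2.cvtColor(np.hstack([s,cv2.resize(b[0:400,120:520],(400,400))]),cv2.COLOR_RGB2BGR))
o=monitor.observe();print(o["ee_pos"],o["force"])
```

```text
[557.05942339 142.10470874  62.42238511] [-0.64456956  1.32966446  0.35275843]
```

View pics/e1.png

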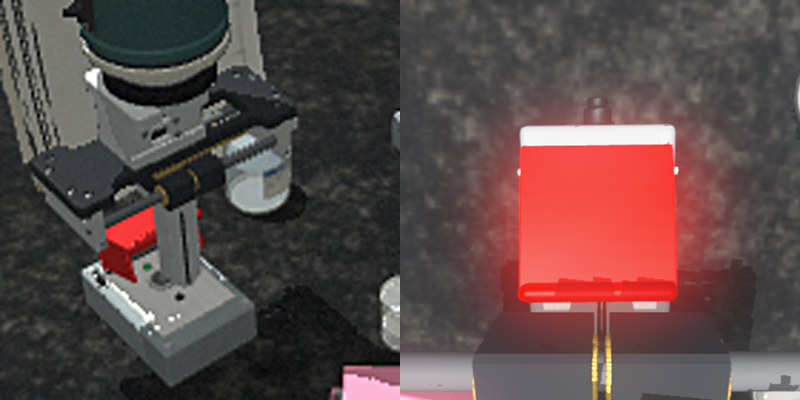

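The finger is centred on the red lip and the guard is partly raised (the roof is tilted in both views). I'll push on to the toggle.

jog_arm:
  deltas:
    - [3, 0, 0, 0, 0, 0]
    - [3, 0, 0, 0, 0, 0]
    - [3, 0, 0, 0, 0, 0]
    - [3, 0, 0, 0, 0, 0]
    - [3, 0, 0, 0, 0, 0]
    - [3, 0, 0, 0, 0, 0]
    - [0, 0, 0, 0, 0, 0]

```text
time: 6.6
ee_pos: [575.2, 143.7, 62.4]
orientation: [-180.0, -0.0, 5.0]
force: [0.8, -0.2, 0.3]
gripper_width: 0.6
grip_force: 0.2
```

jog_arm:
  deltas:
    - [2, 0, 0, 0, 0, 0]
    - [2, 0, 0, 0, 0, 0]
    - [2, 0, 0, 0, 0, 0]
    - [2, 0, 0, 0, 0, 0]
    - [2, 0, 0, 0, 0, 0]
    - [0, 0, 0, 0, 0, 0]

```text
time: 7.35
ee_pos: [584.8, 144.5, 62.4]
orientation: [-180.0, 0.0, 5.0]
force: [-3.4, -0.2, 0.3]
gripper_width: 0.2
grip_force: 1.2
```

jog_arm:
  deltas:
    - [1, 0, 0, 0, 0, 0]
    - [1, 0, 0, 0, 0, 0]
    - [0, 0, 0, 0, 0, 0]

```text
time: 7.72
ee_pos: [586.1, 144.8, 62.3]
orientation: [180.0, 0.1, 5.0]
force: [-8.1, -0.3, 1.7]
gripper_width: 0.7
grip_force: 3.8
```

Run:
```python
from station import monitor, grab_frame
import cv2, numpy as np
F=[]
for n in ("scene","wrist","top","top"):
    a=grab_frame(n)["frame"]; F.append(a); F1=monitor.observe()["force"]; print(F1.round(1))
s=cv2.resize(F[0][180:320,200:340],(400,400),interpolation=2)
cv2.imwrite("pics/e2.png",cv2.cvtColor(np.hstack([s,cv2.resize(F[1][0:400,120:520],(400,400))]),cv2.COLOR_RGB2BGR))
```

```text
[-7.9 -0.6  2. ]
[-7.7 -0.2  2. ]
[-7.3 -0.8  2. ]
[-7.2  0.5  1.3]
```

View pics/e2.png

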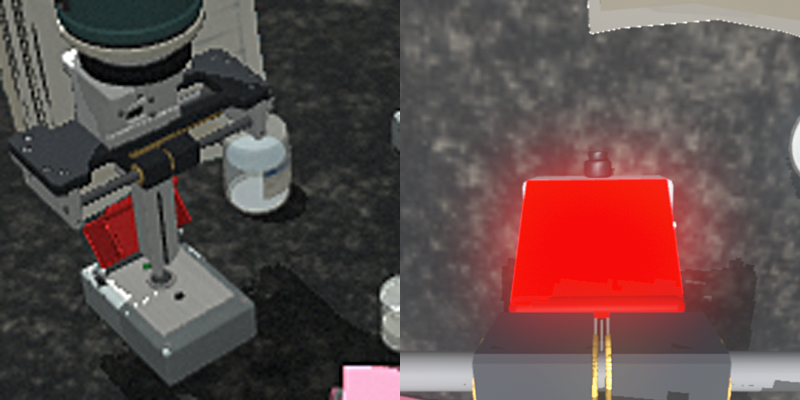

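The guard is well up and the box has not moved. The force rose to 8 N exactly where the toggle's stop was expected. Now I'll draw back and let the guard drop.

jog_arm:
  deltas:
    - [-3, 0, 0, 0, 0, 0]
    - [-6, 0, 0, 0, 0, 0]
    - [-8, 0, 0, 0, 0, 0]
    - [-8, 0, 0, 0, 0, 0]
    - [-8, 0, 0, 0, 0, 0]
    - [-8, 0, 0, 0, 0, 0]
    - [-8, 0, 0, 0, 0, 0]
    - [-8, 0, 0, 0, 0, 0]

```text
time: 8.93
ee_pos: [529.6, 139.7, 62.5]
orientation: [-180.0, -0.0, 5.0]
force: [-0.0, -0.5, 0.8]
gripper_width: 0.4
grip_force: 0.0
```

jog_arm:
  deltas:
    - [-15, 0, 0, 0, 0, 0]
    - [-15, 0, 0, 0, 0, 0]
    - [-5, 0, -20, 0, 0, 0]
    - [0, 0, -40, 0, 0, 0]
    - [0, 0, -40, 0, 0, 0]
    - [0, 0, -20, 0, 0, 0]
    - [0, 0, 0, 0, 0, 0]
    - [0, 0, 0, 0, 0, 0]

```text
time: 9.93
ee_pos: [494.5, 136.4, 181.6]
orientation: [180.0, 0.1, 5.0]
force: [-0.7, -0.4, -0.1]
gripper_width: 0.3
grip_force: 0.0
```

Run:
```python
from station import monitor, grab_frame
from h import *
F={n:grab_frame(n) for n in ("scene","wrist","top")}
m,st=mask(F["wrist"],250,6,110,90)
c=cv2.findContours(m,0,2)[0][0].reshape(-1,2)
print(cv2.minAreaRect(plane(F["wrist"],c,87)[:,:2].astype(np.float32)))
for n in ("scene","top"): print(n,mask(F[n],250,6)[1],mask(F[n],30,48)[1])
s=cv2.resize(F["scene"]["frame"][200:320,210:330],(400,400),interpolation=2)
w=cv2.resize(F["wrist"]["frame"][0:300,160:460],(400,400),interpolation=2)
cv2.imwrite("pics/e3.png",cv2.cvtColor(np.hstack([s,w]),cv2.COLOR_RGB2BGR))
o=monitor.observe();print(o["time"],o["ee_pos"],o["force"])
```

```text
((582.80517578125, 145.275390625), (64.52482604980469, 64.85242462158203), 5.742661476135254)
scene [234 250  42  35 759] [345 201  37  28 412]Traceback (most recent call last):
  File "<stdin>", line 7, in <module>
  File "h.py", line 14, in mask
    n,l,st,_=cv2.connectedComponentsWithStats(m.astype(np.uint8)); i=1+st[1:,4].argmax()
                                                                       ~~~~~~~~~~~~~~~^^
ValueError: attempt to get argmax of an empty sequence
```

The guard is shut and the box is where it started. The arm hides the box in the top view, so I'll check the toggle in a scene crop, before and after.

Run:
```python
from station import grab_frame
import pickle
from h import *
a=pickle.load(open("f0.pkl","rb"))["scene"]["frame"]; b=grab_frame("scene")["frame"]
f=lambda i:cv2.resize(i[240:315,220:295],(400,400),interpolation=2)
cv2.imwrite("pics/e4.png",cv2.cvtColor(np.hstack([f(a),f(b)]),cv2.COLOR_RGB2BGR))
```

```text
(no output)
```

View pics/e4.png

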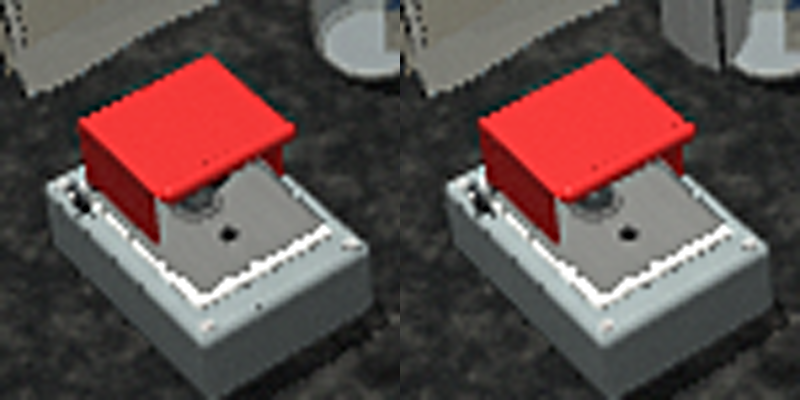

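Before (left), the black ball shows at (212,188) under the lip. After (right) it is gone to the hinge side, with the guard shut and the box unmoved. The robot is clear, so I'll hand the job in.

```bash
python3 -c "
from station import ticket
print(ticket.job_done())"
```

```text
the job is handed in; nothing more can be done
None
```

I lifted the red guard with the closed fingers, pushed the toggle to its stop on the hinge side, and let the guard drop shut over it. The red box stayed where it was, the yellow box and bystanders were not touched as far as I could tell, and the job is handed in; no verdict came back.

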